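# Slide a glass gauge plate under the stage clips

### The arm

A 6-joint arm with a two-finger parallel gripper is mounted at the origin on the work surface. World frame = base frame: x ahead of the robot, y to its left, z up, the work surface at z = 0. Lengths are in m, angles in degrees, forces in N, time in s.
With the tool pointing down it reaches from about 0.375 to 0.9 m from the base axis. Payload 3.1 kg.
Tool frame: the origin (TCP) lies midway between the tips of the shut fingers; the grasp point (between the pads) lies 19 mm behind it; z points along the fingers, y is the line along which they close (so a half turn about z gives the same grasp; the last joint's range is limited). The gripper opens to 87 mm and grips with 3 to 60 N. Pads are 19 mm wide; open, the fingers measure 117 mm over their backs; the gripper's body (75 mm by 190 mm) begins 51 mm behind the grasp point.
Start: joints at [-80.644, 30.224, 82.088, -0, 67.689, -10.227], TCP at [0.21, -0.589, 0.223] pointing down, gripper open.
Joint ranges: [-176.69, 176.69], [-43.24, 126.21], [12.49, 139.97], [-82, 262], [0, 151.66], [-163.58, 163.58]. Speed limits (degrees/s): [159.86, 159.86, 180, 180, 180, 180].

### API

Orientations are given as a 3x3 rotation matrix whose columns are the frame's x, y, z axes.
In Python, from rig import bot gives the robot as it stands.
- The arm moves only by the shell command python3 steer.py FILE, which reads ROWS from the file FILE. ROWS is a JSON list of rows, 1 to 20 of them, each of 7 numbers: dx, dy, dz in m, then a rotation vector rx, ry, rz in degrees, then the opening from 0.0 (shut) to 1.0 (fully open); each row is the pose to reach, as a shift and turn from the pose commanded when the command began, along the tool's axes at that moment; what a row does not reach only later rows make up. A row lasts 1/10 s, in which the tool goes at most 0.05 m and 8.59 degrees, less where a joint would pass 70% of its speed; a pose out of reach is approached as far as the arm can. The fingers move at their own pace and stop on an object; the grip force is fixed at half the most. Time passes only in rows, so rows that do not move let the fingers close. It prints the time, the measured TCP pose, the force, the opening and the grip force at its end. Input that does not fit is refused with a message, and nothing moves.
- bot.read_state(): the state, without advancing time (a new reading comes with each control period).
- bot.capture(name): name is "scene" or "top"; returns a dict with "color" (480x640x3 uint8, red, green, blue), "K" (3x3 intrinsics, pixels), "view" (4x4, takes a point from world to camera coordinates). Camera axes: x right, y up, looking along -z (the intrinsics and any distortion apply to the point x, -y, -z); pixel columns grow to the right and rows downward; lengths in m; the calibration is good to about 2 mm. A picture is of the moment at which its call begins. There is no depth.
- bot.hand_in(): hands the job in; it is judged then, once.
The state is a dict: "time_s": time; "joint_positions": joint angles; "qvel": joint speeds; "tau": joint torques, N m; "position": TCP position; "tcp_rot": TCP orientation; "force": force on the tool from outside, world axes, zero at the start; "moment": the same for the moment, N m; "opening": opening from 0.0 (shut) to 1.0 (fully open); "grasp_force": force on a finger pad.
Only numpy, scipy, OpenCV 4.12 (cv2) and the standard library are available. Lean on these libraries where they do the work, as an engineer would, in place of code of your own. Each camera call takes 0.05 s, during which the arm holds its last target. There are 200 camera calls.

### The job

Take the glass gauge plate with the orange grip from the wooden rest, lay it on the open end of the blue inspection stage and slide it along the deck under the two sprung clips, fully home against the end stop, so that the plate itself lifts the clips and both snap down into its grooves; then let go and move clear. It is glass: feel your way, push gently and stop as soon as it meets the end stop. Keep fingers off the stage and its clips, and leave the plate with the green grip and everything else on the bench where they are.

Things in the scene. Friction and masses are not known exactly. Their poses are not given: they have to be found in the camera images.
- plate: Clear glass plate, black edge runners, ORANGE upright grip tab; 0.17 kg. 100 (x) by 68 (y) by 8 mm; origin: centre of underside; x points from tab end to leading edge. Tab: x -50 to -40 mm (10 mm thick), 40 mm wide along y, top 44 mm above the underside; pinch it from above, fingers closing along x. Each runner (|y| 22 to 34 mm) has a groove 3 mm deep in its top at x 0 to +14.6 mm.
- spare_plate: Same plate in amber glass with a GREEN grip tab: not to be moved. Same frame and sizes.
- rest: Fixed flat wooden rest 130 (x) by 190 (y) by 12 mm high on which both plates lie flat side by side, tabs towards -x of the rest, in either order; origin at the centre of its underside.
- stage: Fixed blue inspection stage, aluminium deck. The plate slides along the stage's +x, its own x the same way. Origin on the underside; deck top 40 mm above it, from x -100 to +125 mm, 130 mm wide. Side guides 6 mm high leave a 71 mm channel centred on y = 0 from x -5 to +75 mm, flaring outwards 20 degrees a side from x -37 mm.
- stage_entry (a point): Point on the deck top, stage axes, 75 mm before the stage's origin: a plate laid with its origin here (axes aligned) has its leading edge in the flare and is clear of the clips, whose lips its leading edge meets 17 to 60 mm further on.
- stage_home (a point): Point on the deck top above the stage's origin. A dark steel bridge at the far end carries the end stop (a wall 22 mm above the deck) and both clips. It is clamped anywhere in a 40 mm range, not measured: home against the stop, the plate's origin lies 0 to 40 mm past this point along +x. At the stop the force rises steeply. Noses then lie at plate x +10 mm.
- clip_left (a joint): Left (+y) sprung brass clip, a 55 mm arm hinged on the bridge with a round nose and upturned lip toward the entry. Radians of lift: 0 at rest with no plate, about 0.10 while its nose rides on the plate's top, about 0.045 snapped into the groove of a home plate. Presses down with about 1.1 N, 1.7 N when lifted; riding up under both clips takes 3 to 9 N of push, sliding on under 4 N.
- clip_right (a joint): Right (-y) sprung clip, same values. As the noses fall into the grooves the push needed drops and the plate is drawn on; the end stop follows within 1 to 3 mm. Over 35 N of contact force in all between plate and stage (deck, clips and stop summed, about twice the push at the stop) breaks the glass.
- housing_a: Loose die-cast aluminium housing, round, 52 mm across, 38 mm high; bystander, origin under its centre.
- housing_b: Another such housing; bystander.
- housing_c: Another such housing; bystander.
- ring_gauge: Steel ring gauge 60 mm across, 18 mm high; bystander, origin under its centre.
- caliper: Caliper lying flat, 200 mm long, 12 mm high; bystander, origin under its body.
- brush: Small hand brush lying flat; bystander.

How it is judged:
By the outcome, as a careful person would: the job done as asked, in the order asked, and still so for the second after the job is handed in, with the robot touching nothing.
It also fails if it takes over 72 s, if anything falls off the work surface, if the arm or the gripper's body presses on something with over 40 N, if the wrist force passes 120 N, or if a joint passes its speed limit or range.

## Working session

There is one attempt and no reset: what is moved stays moved. The work goes in short steps, Python scripts to look and compute and a shell command to move; the robot and the scene stay as the last step left them, time stands still between calls to the robot, and variables do not carry over. Pictures are saved under pics/ and viewed, at most 10 in all, crops included, and the job is handed in when it is done.

```bash
ls; mkdir -p pics
python3 - <<'E'
from rig import bot
import cv2,numpy as np
for n in("scene","top"):
    d=bot.capture(n); cv2.imwrite(f"pics/{n}0.png",d["color"][:,:,::-1]); np.savez(f"{n}0.npz",**{k:d[k] for k in("color","K","view")})
    print(n,[k for k in d],np.round(d["K"],1).tolist(),np.round(d["view"],3).tolist())
s=bot.read_state();print(s)
E
```

```text
pics
rig.py
steer.py
scene ['color', 'K', 'view'] [[501.7, 0.0, 322.9], [0.0, 501.7, 240.3], [0.0, 0.0, 1.0]] [[-0.595, 0.804, -0.013, 0.364], [-0.594, -0.428, 0.681, 0.294], [0.542, 0.413, 0.732, -1.693], [0.0, 0.0, 0.0, 1.0]]
top ['color', 'K', 'view'] [[438.9, 0.0, 312.8], [0.0, 438.9, 234.7], [0.0, 0.0, 1.0]] [[-0.019, -1.0, 0.004, 0.022], [0.991, -0.018, 0.133, -0.614], [-0.133, 0.006, 0.991, -0.949], [0.0, 0.0, 0.0, 1.0]]
{'time_s': 0.1, 'joint_positions': array([-8.06438384e+01,  3.02751003e+01,  8.21502677e+01, -2.05385500e-03,
        6.76901034e+01, -1.02265873e+01]), 'qvel': array([-0.02397204, -0.18417203, -0.25731684, -0.06270896,  0.05786897,
        0.0359003 ]), 'tau': array([-1.47489322e-03, -4.40988600e+01, -1.77149802e+01,  6.35368377e-02,
        5.34248224e-02, -3.51659787e-05]), 'position': array([ 0.20939339, -0.58816079,  0.22164705]), 'tcp_rot': array([[ 9.42153897e-01,  3.35180407e-01, -3.60360327e-04],
       [ 3.35180443e-01, -9.42151866e-01,  1.98315233e-03],
       [ 3.25199650e-04, -1.98922043e-03, -9.99997969e-01]]), 'force': array([-0.25373237,  1.1679375 , -0.49655704]), 'moment': array([ 0.0227808 , -0.01293725, -0.00654925]), 'grasp_force': 0.0, 'opening': 1.0018699387714958}
```

View pics/top0.png

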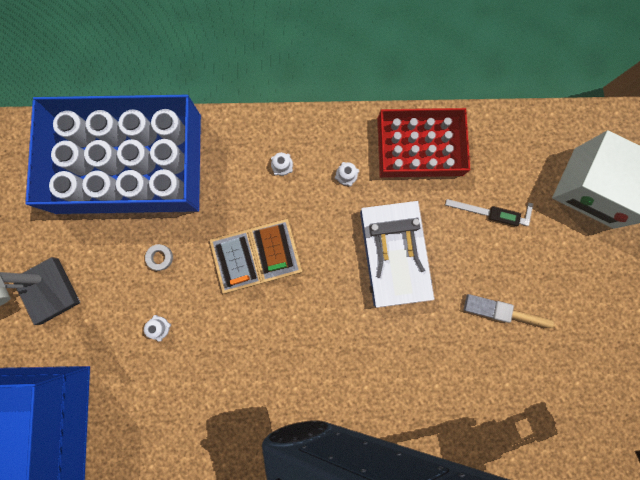

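View pics/scene0.png

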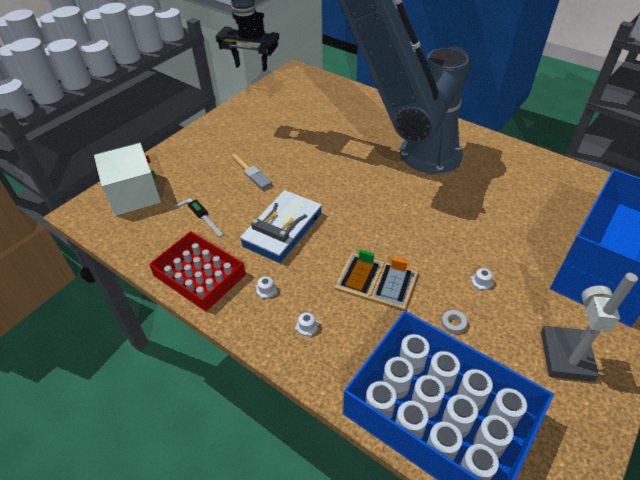

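Top view: the orange-tab plate is on the rest (tab ~(240,281)). The stage is at ~(398,253) with its bridge at the far end (~(395,227)) and its entry toward the robot. The green-tab plate is at ~(274,250). The scene view agrees, with the orange tab at (399,264) and the stage at (283,225).

```bash
cat > h.py <<'E'
import numpy as np,cv2
def load(n): 
    d=np.load(n+".npz"); return d["color"],d["K"],d["view"]
def ray(n,uv):
    _,K,V=load(n); x=np.linalg.solve(K,[uv[0],uv[1],1]); R=V[:3,:3]
    return -R.T@V[:3,3], R.T@np.array([x[0],-x[1],-x[2]])
def onz(n,uv,z):
    o,d=ray(n,uv); return o+d*(z-o[2])/d[2]
def tri(a,ua,b,ub):
    (o1,d1),(o2,d2)=ray(a,ua),ray(b,ub)
    t=np.linalg.lstsq(np.c_[d1,-d2],o2-o1,rcond=None)[0]
    p,q=o1+t[0]*d1,o2+t[1]*d2
    return (p+q)/2,np.linalg.norm(p-q)
def proj(n,p):
    _,K,V=load(n); c=V[:3,:3]@p+V[:3,3]; x=K@[c[0],-c[1],-c[2]]; return x[:2]/x[2]
E
python3 - <<'E'
from h import *
for n,(x,y,w,h),s in(("top0",(205,195,240,120),3.3),("scene0",(235,185,190,130),4.2)):
    c=load(n)[0][y:y+h,x:x+w,::-1]; cv2.imwrite(f"pics/c_{n}.png",cv2.resize(c,None,fx=s,fy=s,interpolation=cv2.INTER_CUBIC))
for n in("top0","scene0"):
    im=load(n)[0]; hsv=cv2.cvtColor(im,cv2.COLOR_RGB2HSV)
    x0,y0,x1,y1=(205,195,445,315) if n=="top0" else (235,185,425,315)
    for nm,lo,hi in(("orange",(8,225,200),(16,255,255)),("green",(50,150,60),(75,255,255)),("deck",(0,0,170),(180,45,255)),("deckblue",(105,150,30),(125,255,255)),("brass",(15,100,150),(30,255,255))):
        m=cv2.inRange(hsv,lo,hi); k=np.zeros_like(m);k[y0:y1,x0:x1]=m[y0:y1,x0:x1]
        cs=sorted(cv2.findContours(k,0,2)[0],key=cv2.contourArea)[-2:]
        for c in cs:
            if cv2.contourArea(c)>8: print(n,nm,cv2.contourArea(c),np.round(cv2.boxPoints(cv2.minAreaRect(c)),1).tolist())
E
```

```text
top0 green 16.5 [[268.0, 267.0], [281.8999938964844, 263.79998779296875], [282.5, 266.29998779296875], [268.6000061035156, 269.5]]
top0 deck 10.5 [[227.5, 240.60000610351562], [237.5, 236.8000030517578], [238.1999969482422, 238.5], [228.10000610351562, 242.3000030517578]]
top0 deck 4156.5 [[360.79998779296875, 207.8000030517578], [418.79998779296875, 199.10000610351562], [433.8999938964844, 299.3999938964844], [375.8999938964844, 308.1000061035156]]
top0 brass 28190.5 [[205.0, 195.0], [444.0, 195.0], [444.0, 314.0], [205.0, 314.0]]
scene0 orange 20.0 [[392.6000061035156, 259.6000061035156], [393.20001220703125, 257.29998779296875], [406.3999938964844, 260.6000061035156], [405.79998779296875, 262.8999938964844]]
scene0 green 122.5 [[357.1000061035156, 258.70001220703125], [360.29998779296875, 249.10000610351562], [374.70001220703125, 253.89999389648438], [371.5, 263.5]]
scene0 deck 502.0 [[240.0, 237.10000610351562], [246.3000030517578, 224.1999969482422], [287.0, 244.0], [280.79998779296875, 256.8999938964844]]
scene0 deck 1133.5 [[257.6000061035156, 217.6999969482422], [290.3999938964844, 178.8000030517578], [320.79998779296875, 204.5], [287.8999938964844, 243.3000030517578]]
scene0 deckblue 16.0 [[401.0, 311.0], [411.0, 311.0], [411.0, 314.0], [401.0, 314.0]]
scene0 deckblue 371.0 [[241.10000610351562, 240.39999389648438], [320.0, 208.0], [332.79998779296875, 239.3000030517578], [253.89999389648438, 271.70001220703125]]
scene0 brass 23257.5 [[235.0, 314.0], [235.0, 185.0], [424.0, 185.0], [424.0, 314.0]]
```

View pics/c_top0.png

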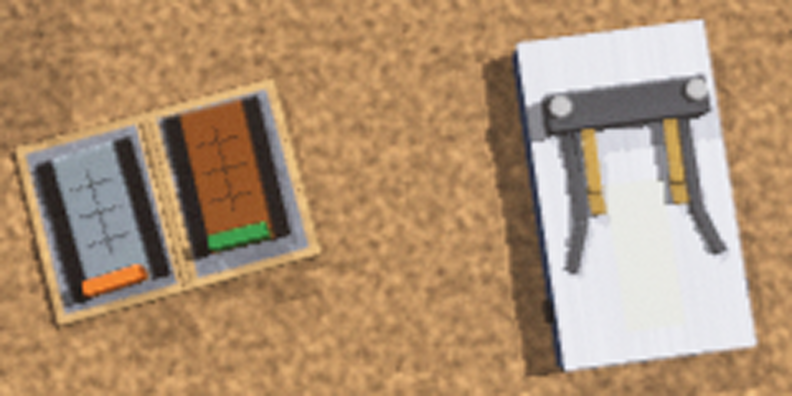

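View pics/c_scene0.png

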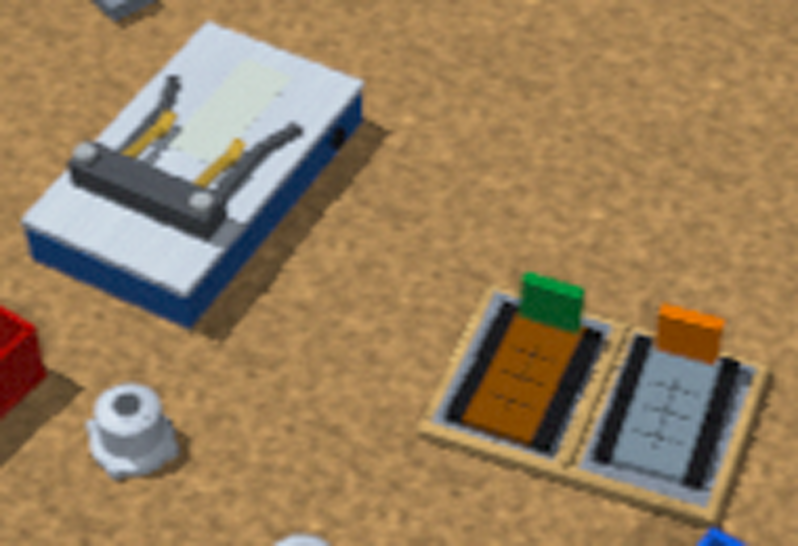

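Crops: deck corners (crop px) in top are (516,44), (702,20), (756,345), (565,370), and in scene (188,295), (24,225), (210,22), (362,84). The orange plate's runners and tab are clear in both views, and the clips are visible at top crop ~(597,212) and (680,200).

Run:
```python
from h import *
T=lambda x,y:((x+.5)/3.3-.5+205,(y+.5)/3.3-.5+195)
S=lambda x,y:((x+.5)/4.2-.5+235,(y+.5)/4.2-.5+185)
for nm,t,s in(("far+y",(516,44),(188,295)),("far-y",(702,20),(24,225)),("near-y",(756,345),(210,22)),("near+y",(565,370),(362,84)),
 ("pl+y far",(35,166),(705,488)),("pl-y far",(131,138),(594,465)),("pl-y near",(168,277),(637,337)),("pl+y near",(66,303),(742,362)),
 ("rest far+y",(16,148),(712,521)),("rest far-y",(272,82),(423,432)),("rest near-y",(319,250),(490,290)),("rest near+y",(60,324),(768,370)),
 ("tab front top +y",(82,283),(723,320)),("tab front top -y",(141,266),(660,306)),
 ("bolt+y",(560,106),(202,201)),("bolt-y",(696,90),(86,153)),("clipnose+y",(598,212),(238,145)),("clipnose-y",(681,200),(168,118))):
    p,e=tri("top0",T(*t),"scene0",S(*s)); print(nm,np.round(p*1000,1),"err %.1f"%(e*1000))
for n in("top0","scene0"):
    im=load(n)[0].astype(int); m=((im[...,0]-im[...,2]>150)&(im[...,0]-im[...,1]>75)).astype(np.uint8)
    m[:190]=0;m[320:]=0; m[:,:205]=0;m[:,440:]=0
    for c in cv2.findContours(m,0,2)[0]:
        if cv2.contourArea(c)>10: print(n,cv2.contourArea(c),np.round(cv2.boxPoints(cv2.minAreaRect(c)),1).tolist(),c[:,0].tolist())
```

```text
far+y [673.7 -99.9  35.8] err 1.6
far-y [ 688.4 -229.7   33.3] err 3.0
near-y [ 464.5 -254.1   38. ] err 1.8
near+y [ 450.8 -126.3   36. ] err 0.5
pl+y far [597.2 236.8  14.5] err 1.9
pl-y far [616.6 171.1   6.8] err 2.3
pl-y near [519.  142.8  14.1] err 0.9
pl+y near [503.  210.6  21.7] err 3.6
rest far+y [611.2 251.1   8.5] err 0.8
rest far-y [655.4  71.1   4.3] err 1.9
rest near-y [535.4  39.4   5.9] err 1.8
rest near+y [487.6 220.    5.1] err 1.3
tab front top +y [513.6 194.9  61.2] err 2.1
tab front top -y [524.1 156.6  58.3] err 2.4
bolt+y [ 625.5 -124.7   66.4] err 0.5
bolt-y [ 634.9 -216.6   64.2] err 0.6
clipnose+y [ 556.2 -151.5   45.8] err 1.2
clipnose-y [ 563.1 -207.9   44.9] err 0.6
top0 50.5 [[229.39999389648438, 280.20001220703125], [246.39999389648438, 275.0], [247.5, 278.6000061035156], [230.60000610351562, 283.79998779296875]] [[243, 276], [242, 277], [240, 277], [239, 278], [237, 278], [236, 279], [234, 279], [233, 280], [230, 280], [230, 282], [231, 283], [233, 283], [234, 282], [236, 282], [237, 281], [239, 281], [240, 280], [243, 280], [244, 279], [246, 279], [2
[... 524 characters left out ...]
 275], [224, 279], [220, 283], [219, 283], [218, 284], [215, 281], [215, 280], [214, 280], [213, 279], [214, 278], [213, 278], [213, 279], [214, 280], [214, 283], [215, 284], [215, 287], [219, 283], [220, 283], [227, 276], [226, 275], [225, 275], [224, 274], [224, 273], [223, 272], [223, 270]]
scene0 29.0 [[391.6000061035156, 259.6000061035156], [392.29998779296875, 256.79998779296875], [406.3999938964844, 260.3999938964844], [405.70001220703125, 263.20001220703125]] [[393, 257], [392, 258], [392, 259], [393, 259], [394, 260], [397, 260], [398, 261], [400, 261], [401, 262], [404, 262], [405, 263], [406, 262], [406, 261], [405, 260], [402, 260], [401, 259], [398, 259], [397, 258], [394, 258]]
```

```bash
cat >> h.py <<'E'
def rect(n,mask,z):
    c=max(cv2.findContours(mask,0,1)[0],key=cv2.contourArea)[:,0].astype(float)
    p=np.array([onz(n,u,z)[:2] for u in c]).astype(np.float32)*1000
    return cv2.minAreaRect(p)
def stage(n):
    im=load(n)[0];hsv=cv2.cvtColor(im,cv2.COLOR_RGB2HSV); m=cv2.inRange(hsv,(0,0,140),(180,60,255))
    m[:, :350]=0;m[:,445:]=0;m[:195]=0;m[315:]=0
    m=cv2.morphologyEx(m,cv2.MORPH_OPEN,np.ones((3,3)))
    return rect(n,m,.04)
E
python3 - <<'E'
from h import *
print("stage",stage("top0"))
im=load("top0")[0].astype(int)
# black runners of the orange plate, top z=20mm
v=im.max(2); m=(v<45).astype(np.uint8); m[:230]=0;m[292:]=0;m[:,:208]=0;m[:,257:]=0
for c in cv2.findContours(m,0,1)[0]:
    if cv2.contourArea(c)>40:
        p=np.array([onz("top0",u,.02)[:2] for u in c[:,0].astype(float)]).astype(np.float32)*1000; print("runner",cv2.minAreaRect(p))
p,e=tri("top0",(238.5,279.5),"scene0",(399,260)); print("tab top centre",p,e, "z=56:",onz("top0",(238.5,279.5),.056),onz("scene0",(399,260),.056))
E
```

```text
stage ((540.76416015625, -180.82254028320312), (169.2358856201172, 131.98831176757812), 6.389392852783203)
runner ((550.5863037109375, 214.7557373046875), (95.20882415771484, 8.46733283996582), 15.49019718170166)
runner ((566.161865234375, 160.36964416503906), (95.4266357421875, 8.937631607055664), 16.070859909057617)
tab top centre [0.51611573 0.17557968 0.05363109] 0.00026103216697020304 z=56: [0.51596548 0.17530329 0.056     ] [0.51809295 0.17633071 0.056     ]
```

```bash
cat >> h.py <<'E'
def go(x,y,z,yaw):
    from rig import bot
    from scipy.spatial.transform import Rotation as R
    s=bot.read_state(); A=s["tcp_rot"]; a=np.radians(yaw)
    Y=np.array([np.cos(a),np.sin(a),0]);Z=np.array([0,0,-1.]);B=np.c_[np.cross(Y,Z),Y,Z]
    print("t%.1f"%s["time_s"],"shift",np.round(A.T@(np.array([x,y,z])-s["position"]),4),"rot",np.round(R.from_matrix(A.T@B).as_rotvec(degrees=True),2),"F",np.round(s["force"],1))
E
python3 -c "
from h import *
go(.516,.1755,.13,15.6)"
```

```text
t0.1 shift [ 0.5448 -0.6165  0.0931] rot [-8.000e-02 -1.000e-01 -8.602e+01] F [-0.3  1.2 -0.5]
```

```bash
echo '[[0.272, -0.308, 0.03, 0, 0, -43, 0.5], [0.272, -0.308, 0.03, 0, 0, -43, 0.5], [0.272, -0.308, 0.03, 0, 0, -43, 0.5], [0.272, -0.308, 0.03, 0, 0, -43, 0.5], [0.272, -0.308, 0.03, 0, 0, -43, 0.5], [0.272, -0.308, 0.03, 0, 0, -43, 0.5], [0.272, -0.308, 0.03, 0, 0, -43, 0.5], [0.272, -0.308, 0.03, 0, 0, -43, 0.5], [0.545, -0.6165, 0.093, 0, 0, -86, 0.5], [0.545, -0.6165, 0.093, 0, 0, -86, 0.5], [0.545, -0.6165, 0.093, 0, 0, -86, 0.5], [0.545, -0.6165, 0.093, 0, 0, -86, 0.5], [0.545, -0.6165, 0.093, 0, 0, -86, 0.5], [0.545, -0.6165, 0.093, 0, 0, -86, 0.5], [0.545, -0.6165, 0.093, 0, 0, -86, 0.5], [0.545, -0.6165, 0.093, 0, 0, -86, 0.5], [0.545, -0.6165, 0.093, 0, 0, -86, 0.5], [0.545, -0.6165, 0.093, 0, 0, -86, 0.5], [0.545, -0.6165, 0.093, 0, 0, -86, 0.5]]' > rows.txt && python3 steer.py rows.txt; python3 -c "
from h import *
go(.516,.1755,.028,15.6)"
```

```text
time_s: 2.0
position: [0.5156, 0.1749, 0.129]
tcp_rot: [[-0.27, 0.963, -0.002], [0.963, 0.27, -0.001], [-0.0, -0.002, -1.0]]
force: [-0.8, -0.5, 0.6]
opening: 0.501
grasp_force: 0.0
t2.0 shift [0.0004 0.0007 0.101 ] rot [-0.1   0.01  0.09] F [-0.8 -0.5  0.6]
```

```bash
echo '[[0, 0, 0.04, 0, 0, 0, 0.5], [0, 0, 0.08, 0, 0, 0, 0.5], [0, 0, 0.092, 0, 0, 0, 0.5], [0, 0, 0.101, 0, 0, 0, 0.5], [0, 0, 0.101, 0, 0, 0, 0.5], [0, 0, 0.101, 0, 0, 0, 0.5]]' > rows.txt && python3 steer.py rows.txt
python3 - <<'E'
from rig import bot
import cv2,numpy as np
d=bot.capture("scene"); cv2.imwrite("pics/grasp.png",cv2.resize(d["color"][150:330,280:520,::-1],None,fx=3,fy=3,interpolation=cv2.INTER_CUBIC))
E
```

```text
time_s: 2.6
position: [0.5173, 0.1744, 0.0298]
tcp_rot: [[-0.268, 0.963, 0.002], [0.963, 0.268, 0.0], [-0.0, 0.002, -1.0]]
force: [0.2, -0.2, -0.2]
opening: 0.501
grasp_force: 0.0
```

View pics/grasp.png

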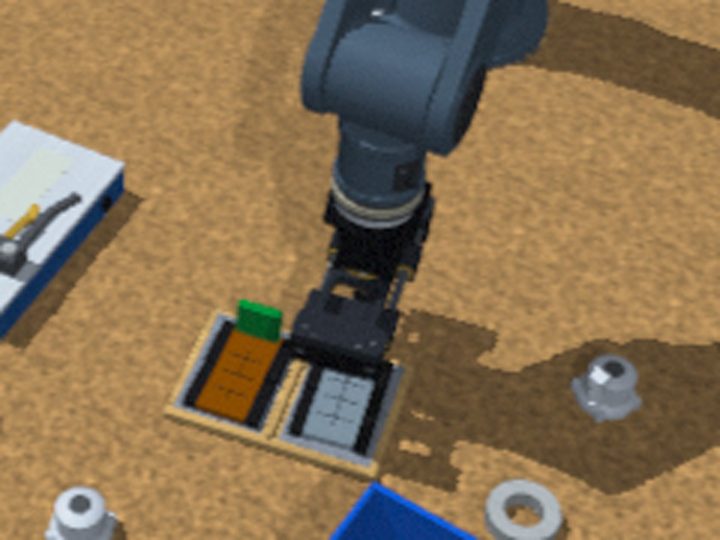

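The gripper straddles the orange tab at crop ~(345,345), clear of the green tab at (260,320). Next I close and lift slightly.

```bash
echo '[[0, 0, 0, 0, 0, 0, 0], [0, 0, 0, 0, 0, 0, 0], [0, 0, 0, 0, 0, 0, 0], [0, 0, 0, 0, 0, 0, 0], [0, 0, 0, 0, 0, 0, 0], [0, 0, 0, 0, 0, 0, 0], [0, 0, -0.01, 0, 0, 0, 0], [0, 0, -0.03, 0, 0, 0, 0], [0, 0, -0.07, 0, 0, 0, 0], [0, 0, -0.1, 0, 0, 0, 0], [0, 0, -0.1, 0, 0, 0, 0], [0, 0, -0.1, 0, 0, 0, 0]]' > rows.txt && python3 steer.py rows.txt; python3 -c "
from h import *
go(.4388,-.2375,.13,6.4)"
```

```text
time_s: 3.85
position: [0.5162, 0.1747, 0.1292]
tcp_rot: [[-0.269, 0.963, 0.001], [0.963, 0.269, 0.0], [-0.0, 0.001, -1.0]]
force: [-0.2, 0.8, -1.5]
opening: 0.113
grasp_force: 30.0
t3.9 shift [-0.3762 -0.1854 -0.0009] rot [0.05 0.01 9.19] F [-0.2  0.8 -1.5]
```

```bash
python3 -c "
from h import *
go(.437,-.1924,.13,6.4)"
```

```text
t3.9 shift [-0.3323 -0.175  -0.0009] rot [0.05 0.01 9.19] F [-0.2  0.8 -1.5]
```

```bash
echo '[[-0.02, -0.011, 0, 0, 0, 1, 0], [-0.055, -0.029, 0, 0, 0, 2, 0], [-0.09, -0.047, 0, 0, 0, 3, 0], [-0.125, -0.066, 0, 0, 0, 4, 0], [-0.16, -0.084, 0, 0, 0, 5, 0], [-0.195, -0.103, 0, 0, 0, 6, 0], [-0.23, -0.121, 0, 0, 0, 7, 0], [-0.265, -0.14, 0, 0, 0, 8, 0], [-0.3, -0.158, 0, 0, 0, 9, 0], [-0.325, -0.171, 0, 0, 0, 9.2, 0], [-0.332, -0.175, 0, 0, 0, 9.2, 0], [-0.332, -0.175, 0, 0, 0, 9.2, 0], [-0.332, -0.175, 0, 0, 0, 9.2, 0], [-0.332, -0.175, 0, 0, 0, 9.2, 0]]' > rows.txt && python3 steer.py rows.txt
python3 - <<'E'
from h import *
from rig import bot
for n in("top","scene"):
    d=bot.capture(n); np.savez(n+"1.npz",**{k:d[k] for k in("color","K","view")})
a=cv2.resize(load("top1")[0][190:330,340:460,::-1],None,fx=3.3,fy=3.3,interpolation=2)
b=cv2.resize(load("scene1")[0][140:280,220:360,::-1],None,fx=2.8,fy=2.8,interpolation=2)
h=min(len(a),len(b)); cv2.imwrite("pics/over.png",np.hstack([a[:h],b[:h]])); print(a.shape,b.shape)
go(.437,-.1924,.064,6.4)
E
```

```text
time_s: 5.25
position: [0.4365, -0.1903, 0.1281]
tcp_rot: [[-0.113, 0.994, -0.002], [0.994, 0.113, 0.002], [0.002, -0.001, -1.0]]
force: [0.6, 0.8, -2.2]
opening: 0.114
grasp_force: 30.0
(462, 396, 3) (392, 392, 3)
t5.3 shift [-0.0017 -0.0001  0.0644] rot [-0.03 -0.04  0.1 ] F [-0.8  0.3 -2.1]
```

View pics/over.png

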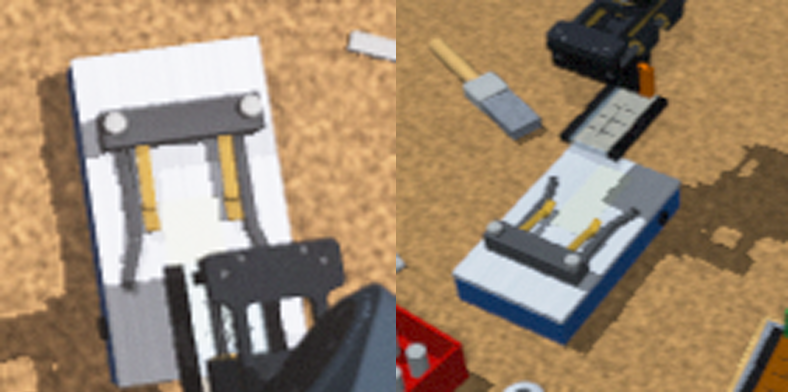

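The plate hangs level over the entry in line with the stage. Its +y runner's leading outer corner is at ~(165,267) in the top crop and its leading edge runs (562,140)–(617,158) in the scene crop. I'll check the lateral offset.

Run:
```python
from h import *
a=np.radians(6.4);ex=np.array([np.cos(a),np.sin(a)]);ey=np.array([-ex[1],ex[0]]);O=np.array([556.3,-179.0])
st=lambda p:np.round([(p[:2]*1000-O)@ex,(p[:2]*1000-O)@ey,p[2]*1000],1)
T=lambda x,y:((x+.5)/3.3-.5+340,(y+.5)/3.3-.5+190)
S=lambda x,y:((x-396+.5)/2.8-.5+220,(y+.5)/2.8-.5+140)
print("corner tri",st(tri("top1",T(165,267),"scene1",S(617,159))[0]),"z118",st(onz("top1",T(165,267),.118)))
for q in((562,140),(617,159)): print("scene z118",st(onz("scene1",S(*q),.118)))
# outer edge of +y runner in top image by row
im=load("top1")[0].max(2).astype(int)
for v in range(274,306,6):
    r=im[v,380:400]; e=np.where(r<70)[0]
    print(v,r.tolist(), st(onz("top1",(380+e[0]-.5,v),.118)) if len(e) else "")
# guides: inner channel z=46
for q in((122,140),(216,130),(125,150)): print("guide",st(onz("top1",T(*q),.046)))
```

```text
corner tri [-26.1  36.4 113.3] z118 [-26.1  36.8 118. ]
scene z118 [-19.1 -23.  118. ]
scene z118 [-22.   39.7 118. ]
274 [136, 226, 236, 245, 248, 222, 195, 200, 198, 137, 67, 45, 50, 47, 49, 56, 193, 236, 146, 43] [-33.   38.2 118. ]
280 [159, 161, 162, 165, 164, 162, 159, 162, 166, 162, 109, 55, 42, 38, 42, 45, 45, 196, 241, 246] [-45.4  38.1 118. ]
286 [165, 164, 161, 162, 164, 166, 161, 159, 162, 159, 163, 109, 54, 44, 43, 38, 44, 41, 229, 245] [-57.7  37.9 118. ]
292 [160, 163, 166, 163, 164, 167, 168, 164, 160, 162, 163, 160, 112, 64, 53, 52, 49, 42, 59, 230] [-70.   37.7 118. ]
298 [165, 163, 164, 163, 163, 168, 166, 167, 164, 161, 162, 163, 161, 91, 41, 40, 50, 44, 49, 47] [-82.3  37.6 118. ]
304 [163, 160, 160, 162, 164, 161, 163, 169, 166, 165, 163, 165, 163, 162, 90, 39, 37, 36, 37, 39] [-94.5  37.4 118. ]
guide [65.  39.4 46. ]
guide [ 63.5 -25.2  46. ]
guide [57.9 38.4 46. ]
```

```bash
echo '[[-0.0025, 0, 0.02, 0, 0, 0.5, 0], [-0.0025, 0, 0.045, 0, 0, 0.5, 0], [-0.0025, 0, 0.058, 0, 0, 0.5, 0], [-0.0025, 0, 0.064, 0, 0, 0.5, 0], [-0.0025, 0, 0.064, 0, 0, 0.5, 0], [-0.0025, 0, 0.064, 0, 0, 0.5, 0], [-0.0025, 0, 0.064, 0, 0, 0.5, 0]]' > rows.txt && python3 steer.py rows.txt; echo '[[0, 0, 0.001, 0, 0, 0, 0], [0, 0, 0.002, 0, 0, 0, 0], [0, 0, 0.003, 0, 0, 0, 0], [0, 0, 0.003, 0, 0, 0, 0]]' > rows.txt && python3 steer.py rows.txt
```

```text
time_s: 6.05
position: [0.4378, -0.1948, 0.0653]
tcp_rot: [[-0.103, 0.995, 0.001], [0.995, 0.103, -0.001], [-0.001, 0.001, -1.0]]
force: [-0.5, 0.5, -1.8]
opening: 0.112
grasp_force: 30.0
time_s: 6.45
position: [0.4372, -0.1946, 0.0615]
tcp_rot: [[-0.102, 0.995, -0.0], [0.995, 0.102, 0.0], [0.0, -0.0, -1.0]]
force: [0.2, 0.0, -1.1]
opening: 0.116
grasp_force: 30.0
```

```bash
echo '[[0, 0, 0.001, 0, 0, 0, 0], [0, 0, 0.002, 0, 0, 0, 0], [0, 0, 0.002, 0, 0, 0, 0], [0, 0, 0.002, 0, 0, 0, 0]]' > rows.txt && python3 steer.py rows.txt; echo '[[0, 0, 0.0005, 0, 0, 0, 0], [0, 0, 0.001, 0, 0, 0, 0], [0, 0, 0.001, 0, 0, 0, 0], [0, 0, 0.001, 0, 0, 0, 0]]' > rows.txt && python3 steer.py rows.txt
```

```text
time_s: 6.85
position: [0.4372, -0.1946, 0.0595]
tcp_rot: [[-0.102, 0.995, -0.0], [0.995, 0.102, 0.0], [0.0, -0.0, -1.0]]
force: [-0.7, -0.0, -1.5]
opening: 0.112
grasp_force: 30.0
time_s: 7.25
position: [0.4372, -0.1946, 0.0585]
tcp_rot: [[-0.103, 0.995, -0.0], [0.995, 0.103, 0.0], [0.0, -0.0, -1.0]]
force: [0.4, 0.1, -2.0]
opening: 0.114
grasp_force: 30.0
```

```bash
echo '[[0, 0, 0.0005, 0, 0, 0, 0], [0, 0, 0.001, 0, 0, 0, 0], [0, 0, 0.001, 0, 0, 0, 0]]' > rows.txt && python3 steer.py rows.txt; echo '[[0, 0, 0.0005, 0, 0, 0, 0], [0, 0, 0.001, 0, 0, 0, 0], [0, 0, 0.001, 0, 0, 0, 0]]' > rows.txt && python3 steer.py rows.txt
python3 - <<'E'
from h import *
from rig import bot
d=bot.capture("top"); np.savez("top2.npz",**{k:d[k] for k in("color","K","view")}); print(bot.read_state()["force"])
a=np.radians(6.4);ex=np.array([np.cos(a),np.sin(a)]);ey=np.array([-ex[1],ex[0]]);O=np.array([556.3,-179.0])
st=lambda p:np.round([(p[:2]*1000-O)@ex,(p[:2]*1000-O)@ey,p[2]*1000],1)
im=load("top2")[0].max(2).astype(int)
for v in range(268,310,6):
    r=im[v,375:415]; print(v,r.tolist())
cv2.imwrite("pics/laid.png",cv2.resize(load("top2")[0][190:330,340:460,::-1],None,fx=4.2,fy=4.2,interpolation=2))
E
```

```text
time_s: 7.55
position: [0.4372, -0.1946, 0.0575]
tcp_rot: [[-0.102, 0.995, -0.0], [0.995, 0.102, 0.0], [0.0, -0.0, -1.0]]
force: [0.4, 0.2, -1.6]
opening: 0.11
grasp_force: 30.0
time_s: 7.85
position: [0.4373, -0.1946, 0.0566]
tcp_rot: [[-0.103, 0.995, 0.0], [0.995, 0.103, -0.0], [-0.0, 0.0, -1.0]]
force: [0.7, -0.2, -1.1]
opening: 0.114
grasp_force: 30.0
[-0.52835781 -0.50625453 -1.50761369]
268 [248, 207, 168, 122, 110, 116, 117, 224, 238, 246, 248, 249, 250, 249, 248, 246, 246, 246, 246, 246, 247, 246, 218, 199, 168, 151, 131, 124, 103, 99, 87, 83, 74, 72, 77, 72, 76, 74, 77, 72]
274 [249, 195, 112, 110, 115, 140, 227, 239, 247, 209, 161, 91, 52, 56, 55, 56, 53, 184, 149, 67, 40, 40, 52, 69, 72, 70, 93, 141, 123, 85, 76, 73, 72, 75, 72, 74, 73, 73, 72, 71]
280 [165, 164, 166, 166, 170, 162, 160, 160, 166, 169, 165, 156, 84, 42, 45, 40, 44, 49, 187, 209, 211, 214, 126, 61, 67, 74, 71, 74, 75, 73, 71, 72, 71, 75, 73, 76, 73, 72, 73, 74]
286 [168, 170, 164, 166, 165, 166, 168, 164, 167, 166, 168, 165, 129, 66, 43, 40, 40, 40, 44, 186, 212, 211, 211, 138, 75, 82, 63, 135, 157, 89, 55, 70, 75, 102, 195, 210, 210, 214, 185, 99]
292 [243, 244, 248, 248, 249, 248, 209, 166, 166, 166, 168, 243, 208, 115, 63, 52, 52, 50, 38, 89, 188, 210, 210, 210, 129, 66, 81, 105, 169, 138, 68, 52, 70, 76, 127, 196, 211, 210, 214, 174]
298 [242, 249, 250, 249, 248, 249, 249, 208, 165, 165, 165, 166, 170, 168, 117, 50, 48, 46, 50, 39, 101, 167, 120, 65, 61, 64, 60, 56, 55, 54, 40, 40, 52, 71, 73, 73, 67, 65, 64, 69]
304 [128, 163, 171, 169, 170, 166, 166, 164, 168, 164, 166, 166, 173, 169, 166, 111, 53, 37, 38, 34, 38, 96, 114, 64, 37, 39, 46, 45, 42, 43, 43, 44, 43, 38, 48, 44, 44, 50, 48, 40]
```

View pics/laid.png

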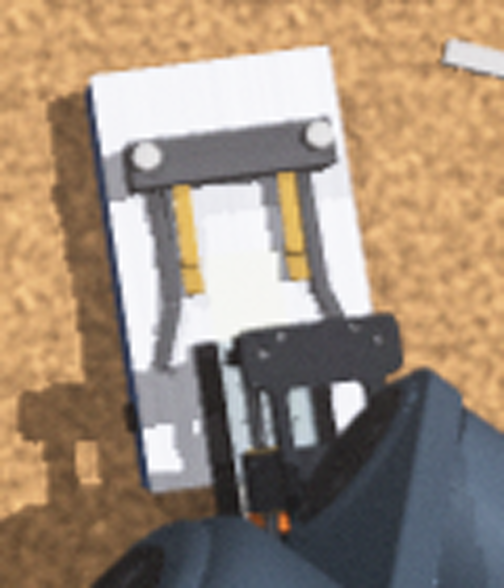

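Run:
```python
from h import *
a=np.radians(6.4);ex=np.array([np.cos(a),np.sin(a)]);ey=np.array([-ex[1],ex[0]]);O=np.array([556.3,-179.0])
st=lambda p:np.round([(p[:2]*1000-O)@ex,(p[:2]*1000-O)@ey,p[2]*1000],1)
for u,v in((385.8,274),(386.8,280),(387.5,286),(388.2,292),(389.2,298),(390.2,304)): print(st(onz("top2",(u,v),.048)))
T=lambda x,y:((x+.5)/4.2-.5+340,(y+.5)/4.2-.5+190)
print("deck left",[st(onz("top2",T(*q),.04)) for q in((90,77),(112,240),(127,340))],"deck right",[st(onz("top2",T(*q),.04)) for q in((330,46),(352,190),(370,305))])
print("clips L/R edges",[st(onz("top2",T(*q),.047)) for q in((178,240),(193,238),(284,230),(300,228))],"guides in",[st(onz("top2",T(*q),.046)) for q in((175,240),(178,290),(308,225),(318,275))], "clip ends",[st(onz("top2",T(*q),.047)) for q in((193,293),(298,279))])
```

```text
[-30.5  33.6  48. ]
[-43.9  33.4  48. ]
[-57.1  33.9  48. ]
[-70.3  34.3  48. ]
[-83.5  34.2  48. ]
[-96.6  34.   48. ]
deck left [array([125.1,  65.3,  40. ]), array([35.7, 66.4, 40. ]), array([-18.2,  66.3,  40. ])] deck right [array([125.2, -66.6,  40. ]), array([ 45.7, -65.5,  40. ]), array([-16.6, -65. ,  40. ])]
clips L/R edges [array([30.6, 32.6, 47. ]), array([30.6, 24.5, 47. ]), array([ 28.5, -24.2,  47. ]), array([ 28.5, -32.8,  47. ])] guides in [array([30.9, 34. , 46. ]), array([ 4.3, 36.4, 46. ]), array([ 29.6, -37.5,  46. ]), array([  2.5, -38.5,  46. ])] clip ends [array([ 1.6, 29. , 47. ]), array([  1.7, -27.4,  47. ])]
```

```bash
echo '[[0, 0, 0.0005, 0, 0, -0.5, 0], [0, 0, 0.0005, 0, 0, -0.5, 0], [0, 0, 0.0005, 0, 0, -0.5, 0]]' > rows.txt && python3 steer.py rows.txt; echo '[[0, 0, 0.0005, 0, 0, 0, 0], [0, 0, 0.0005, 0, 0, 0, 0], [0, 0, 0.0005, 0, 0, 0, 0]]' > rows.txt && python3 steer.py rows.txt;echo '[[0, 0, 0.0005, 0, 0, 0, 0], [0, 0, 0.0005, 0, 0, 0, 0], [0, 0, 0.0005, 0, 0, 0, 0]]' > rows.txt && python3 steer.py rows.txt
```

```text
time_s: 8.2
position: [0.4375, -0.1949, 0.0566]
tcp_rot: [[-0.111, 0.994, 0.001], [0.994, 0.111, -0.001], [-0.001, 0.001, -1.0]]
force: [-0.7, -0.6, 5.6]
opening: 0.107
grasp_force: 30.0
time_s: 8.5
position: [0.4374, -0.1948, 0.0565]
tcp_rot: [[-0.112, 0.994, 0.001], [0.994, 0.112, -0.001], [-0.001, 0.001, -1.0]]
force: [-1.9, -0.6, 10.1]
opening: 0.112
grasp_force: 30.0
time_s: 8.8
position: [0.4373, -0.1948, 0.0564]
tcp_rot: [[-0.111, 0.994, 0.001], [0.994, 0.111, -0.001], [-0.001, 0.001, -1.0]]
force: [-3.3, 0.5, 14.5]
opening: 0.116
grasp_force: 30.0
```

```bash
echo '[[0, 0, -0.0015, 0, 0, 0, 0], [0, 0, -0.0015, 0, 0, 0, 0], [0, 0.003, -0.0015, 0, 0, 0, 0], [0, 0.006, -0.0015, 0, 0, 0, 0], [0, 0.009, -0.0015, 0, 0, 0, 0], [0, 0.012, -0.0015, 0, 0, 0, 0], [0, 0.015, -0.0015, 0, 0, 0, 0], [0, 0.018, -0.0015, 0, 0, 0, 0], [0, 0.018, -0.0015, 0, 0, 0, 0]]' > rows.txt && python3 steer.py rows.txt; echo '[[0, 0.001, 0, 0, 0, 0, 0], [0, 0.002, 0, 0, 0, 0, 0], [0, 0.003, 0, 0, 0, 0, 0], [0, 0.004, 0, 0, 0, 0, 0], [0, 0.004, 0, 0, 0, 0, 0]]' > rows.txt && python3 steer.py rows.txt
```

```text
time_s: 9.7
position: [0.4557, -0.1925, 0.0566]
tcp_rot: [[-0.111, 0.994, 0.0], [0.994, 0.111, -0.0], [-0.0, 0.0, -1.0]]
force: [1.1, 0.9, 4.3]
opening: 0.111
grasp_force: 30.0
time_s: 10.2
position: [0.4589, -0.192, 0.0566]
tcp_rot: [[-0.111, 0.994, -0.001], [0.994, 0.111, 0.0], [0.0, -0.001, -1.0]]
force: [-2.2, 0.1, 4.5]
opening: 0.117
grasp_force: 30.0
```

```bash
echo '[[0, 0.001, -0.0004, 0, 0, 0, 0], [0, 0.002, -0.0004, 0, 0, 0, 0], [0, 0.003, -0.0004, 0, 0, 0, 0], [0, 0.004, -0.0004, 0, 0, 0, 0], [0, 0.004, -0.0004, 0, 0, 0, 0]]' > rows.txt && python3 steer.py rows.txt; echo '[[0, 0.0007, 0, 0, 0, 0, 0], [0, 0.0014, 0, 0, 0, 0, 0], [0, 0.002, 0, 0, 0, 0, 0], [0, 0.002, 0, 0, 0, 0, 0]]' > rows.txt && python3 steer.py rows.txt; echo '[[0, 0.0007, 0, 0, 0, 0, 0], [0, 0.0014, 0, 0, 0, 0, 0], [0, 0.002, 0, 0, 0, 0, 0], [0, 0.002, 0, 0, 0, 0, 0]]' > rows.txt && python3 steer.py rows.txt; echo '[[0, 0.0007, 0, 0, 0, 0, 0], [0, 0.0014, 0, 0, 0, 0, 0], [0, 0.002, 0, 0, 0, 0, 0], [0, 0.002, 0, 0, 0, 0, 0]]' > rows.txt && python3 steer.py rows.txt
```

```text
time_s: 10.7
position: [0.4633, -0.1917, 0.0567]
tcp_rot: [[-0.111, 0.994, 0.0], [0.994, 0.111, 0.0], [0.0, 0.0, -1.0]]
force: [0.2, -0.5, -1.4]
opening: 0.112
grasp_force: 30.0
time_s: 11.1
position: [0.4652, -0.1915, 0.0569]
tcp_rot: [[-0.111, 0.994, 0.0], [0.994, 0.111, -0.0], [-0.0, 0.0, -1.0]]
force: [-0.1, 0.6, -2.1]
opening: 0.112
grasp_force: 30.0
time_s: 11.5
position: [0.4666, -0.1911, 0.0569]
tcp_rot: [[-0.111, 0.994, -0.001], [0.994, 0.111, 0.0], [0.001, -0.001, -1.0]]
force: [-1.7, -0.7, -1.7]
opening: 0.111
grasp_force: 30.0
time_s: 11.9
position: [0.4685, -0.1907, 0.0569]
tcp_rot: [[-0.111, 0.994, -0.001], [0.994, 0.111, 0.001], [0.001, -0.001, -1.0]]
force: [-4.1, -0.6, -0.5]
opening: 0.11
grasp_force: 30.0
```

```bash
echo '[[0, 0.0007, 0.0003, 0, 0, 0, 0], [0, 0.0014, 0.0003, 0, 0, 0, 0], [0, 0.002, 0.0003, 0, 0, 0, 0], [0, 0.002, 0.0003, 0, 0, 0, 0]]' > rows.txt && python3 steer.py rows.txt; echo '[[0, 0.0007, 0, 0, 0, 0, 0], [0, 0.0014, 0, 0, 0, 0, 0], [0, 0.002, 0, 0, 0, 0, 0], [0, 0.002, 0, 0, 0, 0, 0]]' > rows.txt && python3 steer.py rows.txt; echo '[[0, 0.0007, 0, 0, 0, 0, 0], [0, 0.0014, 0, 0, 0, 0, 0], [0, 0.002, 0, 0, 0, 0, 0], [0, 0.002, 0, 0, 0, 0, 0]]' > rows.txt && python3 steer.py rows.txt
```

```text
time_s: 12.3
position: [0.4709, -0.1907, 0.0566]
tcp_rot: [[-0.111, 0.994, -0.0], [0.994, 0.111, 0.0], [0.0, -0.0, -1.0]]
force: [-3.3, -0.4, -1.0]
opening: 0.111
grasp_force: 30.0
time_s: 12.7
position: [0.473, -0.1905, 0.0566]
tcp_rot: [[-0.111, 0.994, -0.0], [0.994, 0.111, 0.0], [0.0, -0.0, -1.0]]
force: [-4.7, 0.3, 0.8]
opening: 0.111
grasp_force: 30.0
time_s: 13.1
position: [0.4748, -0.1903, 0.0566]
tcp_rot: [[-0.111, 0.994, -0.001], [0.994, 0.111, 0.0], [0.0, -0.001, -1.0]]
force: [-5.7, -0.0, 0.2]
opening: 0.114
grasp_force: 30.0
```

```bash
for i in 1; do echo '[[0, 0.0007, 0, 0, 0, 0, 0], [0, 0.0014, 0, 0, 0, 0, 0], [0, 0.002, 0, 0, 0, 0, 0], [0, 0.002, 0, 0, 0, 0, 0]]' > rows.txt && python3 steer.py rows.txt; echo '[[0, 0.0007, 0, 0, 0, 0, 0], [0, 0.0014, 0, 0, 0, 0, 0], [0, 0.002, 0, 0, 0, 0, 0], [0, 0.002, 0, 0, 0, 0, 0]]' > rows.txt && python3 steer.py rows.txt; echo '[[0, 0.0007, 0, 0, 0, 0, 0], [0, 0.0014, 0, 0, 0, 0, 0], [0, 0.002, 0, 0, 0, 0, 0], [0, 0.002, 0, 0, 0, 0, 0]]' > rows.txt && python3 steer.py rows.txt; done | grep -E 'time|pos|force: \['
```

```text
time_s: 13.5
position: [0.4765, -0.19, 0.0566]
force: [-6.3, 0.1, 2.0]
time_s: 13.9
position: [0.478, -0.1897, 0.0566]
force: [-6.6, -0.6, 2.9]
time_s: 14.3
position: [0.4815, -0.1898, 0.0566]
force: [-2.8, -0.2, -0.9]
```

```bash
(echo '[[0, 0.001, 0, 0, 0, 0, 0], [0, 0.002, 0, 0, 0, 0, 0], [0, 0.003, 0, 0, 0, 0, 0], [0, 0.004, 0, 0, 0, 0, 0], [0, 0.005, 0, 0, 0, 0, 0], [0, 0.006, 0, 0, 0, 0, 0], [0, 0.006, 0, 0, 0, 0, 0]]' > rows.txt && python3 steer.py rows.txt; echo '[[0, 0.001, 0, 0, 0, 0, 0], [0, 0.002, 0, 0, 0, 0, 0], [0, 0.003, 0, 0, 0, 0, 0], [0, 0.004, 0, 0, 0, 0, 0], [0, 0.005, 0, 0, 0, 0, 0], [0, 0.006, 0, 0, 0, 0, 0], [0, 0.006, 0, 0, 0, 0, 0]]' > rows.txt && python3 steer.py rows.txt) | grep -E 'time|pos|force: \['; python3 -c "
from rig import bot
print(bot.read_state()['moment'])"
```

```text
time_s: 15.0
position: [0.4873, -0.1891, 0.0567]
force: [-2.9, -0.6, -0.3]
time_s: 15.7
position: [0.4932, -0.1884, 0.0566]
force: [-2.9, 1.5, -1.2]
[-0.01909756  0.36667828  0.03312978]
```

```bash
(echo '[[0, 0.001, 0, 0, 0, 0, 0], [0, 0.002, 0, 0, 0, 0, 0], [0, 0.003, 0, 0, 0, 0, 0], [0, 0.004, 0, 0, 0, 0, 0], [0, 0.005, 0, 0, 0, 0, 0], [0, 0.006, 0, 0, 0, 0, 0], [0, 0.006, 0, 0, 0, 0, 0]]' > rows.txt && python3 steer.py rows.txt; echo '[[0, 0.001, 0, 0, 0, 0, 0], [0, 0.002, 0, 0, 0, 0, 0], [0, 0.003, 0, 0, 0, 0, 0], [0, 0.004, 0, 0, 0, 0, 0], [0, 0.005, 0, 0, 0, 0, 0], [0, 0.006, 0, 0, 0, 0, 0], [0, 0.006, 0, 0, 0, 0, 0]]' > rows.txt && python3 steer.py rows.txt;echo '[[0, 0.0007, 0, 0, 0, 0, 0], [0, 0.0014, 0, 0, 0, 0, 0], [0, 0.002, 0, 0, 0, 0, 0], [0, 0.002, 0, 0, 0, 0, 0]]' > rows.txt && python3 steer.py rows.txt) | grep -E 'time|pos|force: \['
```

```text
time_s: 16.4
position: [0.4992, -0.1877, 0.0566]
force: [-2.1, 0.7, -1.0]
time_s: 17.1
position: [0.5051, -0.187, 0.0566]
force: [-2.2, -0.1, -1.3]
time_s: 17.5
position: [0.507, -0.1868, 0.0566]
force: [-2.1, -0.5, -1.5]
```

Now 1 mm per command, approaching the grooves.

```bash
(echo '[[0, 0.0007, 0, 0, 0, 0, 0], [0, 0.0014, 0, 0, 0, 0, 0], [0, 0.002, 0, 0, 0, 0, 0], [0, 0.002, 0, 0, 0, 0, 0]]' > rows.txt && python3 steer.py rows.txt; echo '[[0, 0.0007, 0, 0, 0, 0, 0], [0, 0.0014, 0, 0, 0, 0, 0], [0, 0.002, 0, 0, 0, 0, 0], [0, 0.002, 0, 0, 0, 0, 0]]' > rows.txt && python3 steer.py rows.txt;echo '[[0, 0.0005, 0, 0, 0, 0, 0], [0, 0.001, 0, 0, 0, 0, 0], [0, 0.001, 0, 0, 0, 0, 0]]' > rows.txt && python3 steer.py rows.txt;echo '[[0, 0.0005, 0, 0, 0, 0, 0], [0, 0.001, 0, 0, 0, 0, 0], [0, 0.001, 0, 0, 0, 0, 0]]' > rows.txt && python3 steer.py rows.txt) | grep -E 'time|pos|force: \['
```

```text
time_s: 17.9
position: [0.509, -0.1866, 0.0566]
force: [-1.6, 0.3, -1.3]
time_s: 18.3
position: [0.511, -0.1864, 0.0566]
force: [-2.5, 0.3, -1.3]
time_s: 18.6
position: [0.5119, -0.1862, 0.0566]
force: [-3.0, -0.3, -1.0]
time_s: 18.9
position: [0.5129, -0.1862, 0.0566]
force: [-3.0, -0.3, -2.3]
```

```bash
(echo '[[0, 0.0005, 0, 0, 0, 0, 0], [0, 0.001, 0, 0, 0, 0, 0], [0, 0.001, 0, 0, 0, 0, 0]]' > rows.txt && python3 steer.py rows.txt; echo '[[0, 0.0005, 0, 0, 0, 0, 0], [0, 0.001, 0, 0, 0, 0, 0], [0, 0.001, 0, 0, 0, 0, 0]]' > rows.txt && python3 steer.py rows.txt;echo '[[0, 0.0005, 0, 0, 0, 0, 0], [0, 0.001, 0, 0, 0, 0, 0], [0, 0.001, 0, 0, 0, 0, 0]]' > rows.txt && python3 steer.py rows.txt) | grep -E 'time|pos|force: \['
```

```text
time_s: 19.2
position: [0.5139, -0.186, 0.0566]
force: [-3.5, 0.1, -1.9]
time_s: 19.5
position: [0.5152, -0.186, 0.0567]
force: [-2.6, -0.3, -1.5]
time_s: 19.8
position: [0.5166, -0.186, 0.0567]
force: [-0.4, 0.6, -3.9]
```

```bash
(echo '[[0, 0.0005, 0, 0, 0, 0, 0], [0, 0.0005, 0, 0, 0, 0, 0], [0, 0.0005, 0, 0, 0, 0, 0]]' > rows.txt && python3 steer.py rows.txt; echo '[[0, 0.0005, 0, 0, 0, 0, 0], [0, 0.0005, 0, 0, 0, 0, 0], [0, 0.0005, 0, 0, 0, 0, 0]]' > rows.txt && python3 steer.py rows.txt) | grep -E 'time|pos|force: \['
```

```text
time_s: 20.1
position: [0.517, -0.1859, 0.0567]
force: [1.9, 0.7, -4.6]
time_s: 20.4
position: [0.5171, -0.1859, 0.0567]
force: [1.1, 0.8, -4.1]
```

```bash
(echo '[[0, 0.0005, 0, 0, 0, 0, 0], [0, 0.0005, 0, 0, 0, 0, 0], [0, 0.0005, 0, 0, 0, 0, 0]]' > rows.txt && python3 steer.py rows.txt; echo '[[0, 0.0005, 0, 0, 0, 0, 0], [0, 0.0005, 0, 0, 0, 0, 0], [0, 0.0005, 0, 0, 0, 0, 0]]' > rows.txt && python3 steer.py rows.txt) | grep -E 'time|pos|force: \['
```

```text
time_s: 20.7
position: [0.5174, -0.1857, 0.0567]
force: [2.2, 0.9, -2.5]
time_s: 21.0
position: [0.518, -0.1856, 0.0567]
force: [1.2, 0.2, -2.8]
```

```bash
(echo '[[0, 0.0005, 0, 0, 0, 0, 0], [0, 0.0005, 0, 0, 0, 0, 0], [0, 0.0005, 0, 0, 0, 0, 0]]' > rows.txt && python3 steer.py rows.txt; echo '[[0, 0.0004, 0, 0, 0, 0, 0], [0, 0.0004, 0, 0, 0, 0, 0], [0, 0.0004, 0, 0, 0, 0, 0]]' > rows.txt && python3 steer.py rows.txt) | grep -E 'time|pos|force: \['
```

```text
time_s: 21.3
position: [0.5186, -0.1855, 0.0567]
force: [2.8, 0.9, -3.9]
time_s: 21.6
position: [0.5187, -0.1855, 0.0567]
force: [1.5, 0.8, -3.3]
```

```bash
(echo '[[0, 0.0004, 0, 0, 0, 0, 0], [0, 0.0004, 0, 0, 0, 0, 0], [0, 0.0004, 0, 0, 0, 0, 0]]' > rows.txt && python3 steer.py rows.txt) | grep -E 'time|pos|force: \['; (echo '[[0, 0.0004, 0, 0, 0, 0, 0], [0, 0.0004, 0, 0, 0, 0, 0], [0, 0.0004, 0, 0, 0, 0, 0]]' > rows.txt && python3 steer.py rows.txt) | grep -E 'time|pos|force: \['
```

```text
time_s: 21.9
position: [0.5188, -0.1854, 0.0567]
force: [-0.8, 0.1, -1.6]
time_s: 22.2
position: [0.5189, -0.1853, 0.0566]
force: [-1.3, -0.1, -1.0]
```

```bash
(echo '[[0, 0.0004, 0, 0, 0, 0, 0], [0, 0.0004, 0, 0, 0, 0, 0], [0, 0.0004, 0, 0, 0, 0, 0]]' > rows.txt && python3 steer.py rows.txt) | grep -E 'time|pos|force: \['
```

```text
time_s: 22.5
position: [0.5191, -0.1852, 0.0566]
force: [-2.7, -0.7, -0.1]
```

Run:
```python
from h import *
from rig import bot
d=bot.capture("scene"); e=bot.capture("top"); print(bot.read_state()["force"])
a=cv2.resize(d["color"][160:290,230:350,::-1],None,fx=3.3,fy=3.3,interpolation=2)
b=cv2.resize(e["color"][190:320,340:460,::-1],None,fx=3.3,fy=3.3,interpolation=2)
cv2.imwrite("pics/home.png",np.hstack([a,b]))
```

```text
[-3.50957907 -1.31691154  0.15379324]
```

View pics/home.png

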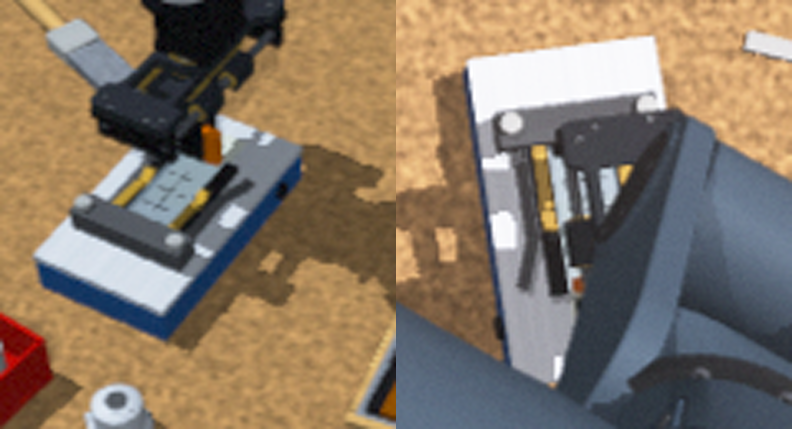

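The plate is under both clips up to the bridge and force is starting to build. I'll confirm the stop with two more small steps.

```bash
echo '[[0, 0.0004, 0, 0, 0, 0, 0], [0, 0.0004, 0, 0, 0, 0, 0], [0, 0.0004, 0, 0, 0, 0, 0]]' > rows.txt && python3 steer.py rows.txt | grep -E 'time|pos|force: \['; echo '[[0, 0.0004, 0, 0, 0, 0, 0], [0, 0.0004, 0, 0, 0, 0, 0], [0, 0.0004, 0, 0, 0, 0, 0]]' > rows.txt && python3 steer.py rows.txt | grep -E 'time|pos|force: \['
```

```text
time_s: 22.9
position: [0.52, -0.1851, 0.0566]
force: [-3.8, -0.6, 1.2]
time_s: 23.2
position: [0.52, -0.1851, 0.0566]
force: [-5.2, -1.2, 2.1]
```

```bash
echo '[[0, 0.0004, 0, 0, 0, 0, 0], [0, 0.0004, 0, 0, 0, 0, 0], [0, 0.0004, 0, 0, 0, 0, 0]]' > rows.txt && python3 steer.py rows.txt | grep -E 'time|pos|force: \['
python3 - <<'E'
from rig import bot
print(bot.read_state()['moment'],bot.read_state()['tcp_rot'][2])
E
```

```text
time_s: 23.5
position: [0.5201, -0.185, 0.0566]
force: [-6.0, -1.2, 2.7]
[-0.17526082  0.79863913  0.00847718] [ 7.84570847e-04 -1.81848911e-03 -9.99998039e-01]
```

```bash
echo '[[0, 0.0005, 0, 0, 0, 0, 0], [0, 0.0005, 0, 0, 0, 0, 0], [0, 0.0005, 0, 0, 0, 0, 0]]' > rows.txt && python3 steer.py rows.txt | grep -E 'time|pos|force: \['; echo '[[0, 0.0005, 0, 0, 0, 0, 0], [0, 0.0005, 0, 0, 0, 0, 0], [0, 0.0005, 0, 0, 0, 0, 0]]' > rows.txt && python3 steer.py rows.txt | grep -E 'time|pos|force: \['
```

```text
time_s: 23.8
position: [0.5201, -0.1849, 0.0566]
force: [-7.4, -0.6, 2.8]
time_s: 24.1
position: [0.5201, -0.1848, 0.0566]
force: [-8.4, -1.5, 3.6]
```

```bash
echo '[[0, -0.001, -0.0003, 0, 0, 0, 0], [0, -0.0017, -0.0003, 0, 0, 0, 0], [0, -0.0017, -0.0003, 0, 0, 0, 0]]' > rows.txt && python3 steer.py rows.txt | grep -E 'time|pos|force: \['; echo '[[0, 0, 0, 0, 0, 0, 0.2], [0, 0, 0, 0, 0, 0, 0.3], [0, 0, 0, 0, 0, 0, 0.3], [0, 0, 0, 0, 0, 0, 0.3], [0, 0, 0, 0, 0, 0, 0.3]]' > rows.txt && python3 steer.py rows.txt
```

```text
time_s: 24.4
position: [0.5201, -0.185, 0.0566]
force: [-4.3, 0.2, -1.7]
time_s: 24.9
position: [0.5209, -0.1855, 0.0572]
tcp_rot: [[-0.111, 0.994, 0.001], [0.994, 0.111, -0.001], [-0.001, 0.001, -1.0]]
force: [-0.2, 0.3, 0.6]
opening: 0.294
grasp_force: 0.0
```

Released without force. Lift straight up, then move back clear.

```bash
echo '[[0, 0, -0.015, 0, 0, 0, 0.3], [0, 0, -0.04, 0, 0, 0, 0.3], [0, 0, -0.08, 0, 0, 0, 0.3], [0, 0, -0.12, 0, 0, 0, 0.3], [0.05, -0.02, -0.13, 0, 0, 0, 0.3], [0.1, -0.04, -0.13, 0, 0, 0, 0.3], [0.15, -0.06, -0.13, 0, 0, 0, 0.3], [0.2, -0.08, -0.13, 0, 0, 0, 0.3], [0.25, -0.09, -0.13, 0, 0, 0, 0.3], [0.3, -0.09, -0.13, 0, 0, 0, 0.3], [0.3, -0.09, -0.13, 0, 0, 0, 0.3], [0.3, -0.09, -0.13, 0, 0, 0, 0.3], [0.3, -0.09, -0.13, 0, 0, 0, 0.3]]' > rows.txt && python3 steer.py rows.txt
python3 - <<'E'
from h import *
from rig import bot
for n in("top","scene"):
    d=bot.capture(n); np.savez(n+"3.npz",**{k:d[k] for k in("color","K","view")})
a=cv2.resize(load("scene3")[0][170:290,230:340,::-1],None,fx=3.6,fy=3.6,interpolation=2)
b=cv2.resize(load("top3")[0][195:315,345:455,::-1],None,fx=3.6,fy=3.6,interpolation=2)
cv2.imwrite("pics/end.png",np.hstack([a,b]))
E
```

```text
time_s: 26.2
position: [0.398, 0.1028, 0.1872]
tcp_rot: [[-0.113, 0.994, 0.001], [0.994, 0.113, -0.0], [-0.001, 0.001, -1.0]]
force: [-0.5, 0.2, -0.2]
opening: 0.303
grasp_force: 0.0
```

View pics/end.png

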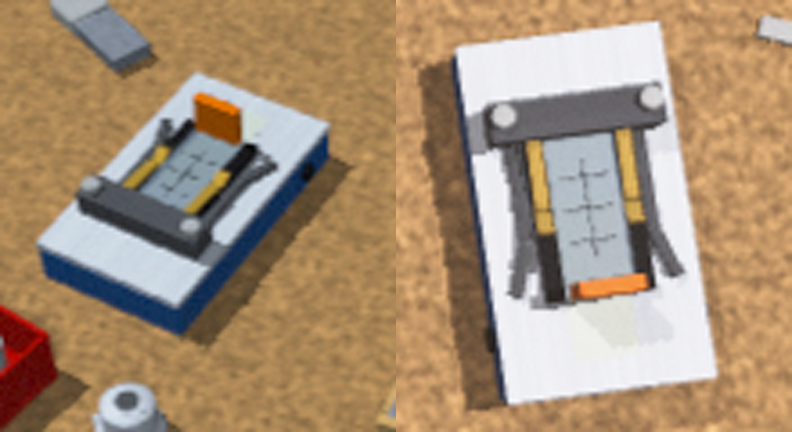

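The plate sits between the guides with its leading edge at the bridge and both clips on the runners (lip ends at top crop ~(545,235) and (632,222)), and the arm is clear. The measured plate origin is about +8 mm past home, which matches the lip positions, and a force drop was followed by a firm stop.

```bash
python3 -c "
from rig import bot
print(bot.hand_in())"
```

```text
the job is handed in; nothing more can be done
None
```

The orange-grip plate is home against the end stop with both clips down (judged from the drop in push force, the firm stop after it and the final images); I let go, moved the arm clear and handed the job in at about 26 s.

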